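# Isolate the starter box and hold its sprung cover at the stay mark

### The arm

A 7-joint arm with a two-finger parallel gripper is mounted at the origin on a cart in front of the work surface, level with it; the furniture and walls round the work are solid. World frame = base frame: x ahead of the robot, y to its left, z up, the work surface at z = 0. Lengths are in m, angles in rad, forces in N, time in s.
With the tool pointing down it reaches from about 0.35 to 0.775 m from the base axis. Payload 3.1 kg.
Tool frame: the origin (TCP) lies midway between the tips of the shut fingers; the grasp point (between the pads) lies grasp_offset behind it (grasp_offset is the distance from the TCP to the grasp point, in m); z points along the fingers, y is the line along which they close (so a half turn about z gives the same grasp; the last joint's range is limited). The gripper opens to 85 mm and grips with 20 to 120 N. Pads are 22 mm wide; open, the fingers measure 114 mm over their backs; the gripper's body (76 mm by 85 mm) begins 54 mm behind the grasp point. The pads swing forward as they close: fully open they stand 13 mm farther back than shut.
Start: joints at [-1.177, 0.311, 0.014, 1.512, -0.004, 1.319, -0.027], TCP at [0.232, 0.499, 0.231] pointing down, gripper open.
Joint ranges: [-2.7, 2.7], [-0.3, 1.91], [-1.27, 1.3], [0.12, 2.57], [-1.44, 4.58], [0.2, 2.03], [-3.05, 3.05]. Speed limits (rad/s): [2.79, 2.79, 3.14, 3.14, 3.14, 3.14, 3.14].

### API

Orientations are given as [roll, pitch, yaw] about the fixed x, y, z axes, in that order (R = Rz(yaw) Ry(pitch) Rx(roll)).
In Python, from workcell import * gives the robot as it stands.
- The arm moves only by the tool advance, called after ">>>" as name(argument=value, ...) on one line, values as JSON. Schema: {"type":"object","properties":{"deltas":{"type":"array","items":{"type":"object","properties":{"tx":{"type":"number"},"ty":{"type":"number"},"tz":{"type":"number"},"wx":{"type":"number"},"wy":{"type":"number"},"wz":{"type":"number"}},"additionalProperties":false},"minItems":1,"maxItems":12},"aperture":{"type":"number"},"grip_force":{"type":"number"},"only":{"type":"string"},"quiet":{"type":"boolean"},"lines":{"type":"string"}},"required":["deltas"],"additionalProperties":false}. deltas is a list of rows, 1 to 12 of them, each an object with the fields tx, ty, tz (the shift in shares of the most that a row can go, 1 being 62.5 mm), wx, wy, wz (a rotation vector in parts of the range, where 1.0 means pi rad); a field left out counts as zero; each row shifts and turns the commanded pose from where the row before left it, along the tool's axes as they then stand; what a row does not reach is not made up. A row lasts 1/8 s, in which the tool goes at most 0.0625 m and 0.188 rad, less where a joint would pass 70% of its speed; a pose out of reach is approached as far as the arm can. aperture is the finger opening in m, set as the call begins (left out keeps the last). The fingers move at their own pace and stop on an object; grip_force is the grip in N (left out, the last holds). Time passes only in rows, so rows that do not move let the fingers close. The tool returns the time, the measured TCP pose, the force, the opening and the grip force at its end. only (a regular expression) keeps the lines of the reply that match it, lines (a string "A,B") keeps lines A to B, and quiet returns only ok. No shift or turn number may pass 1 either way. Input that does not fit is refused with a message, and nothing moves.
- get_state(): the state, without advancing time (a new reading comes with each control period).
- get_image(name): name is "side" or "top"; returns a dict with "pixels" (400x640x3 uint8, red, green, blue), "K" (3x3 intrinsics, pixels), "D" ([k1, k2, p1, p2, k3] as OpenCV has them; the pictures are not rectified), "R" (3x3) and "t" (3): a world point X has camera coordinates R X + t. Camera axes: x right, y down, z forward; pixel columns grow to the right and rows downward; lengths in m; the calibration is good to about 2 mm. A picture is of the moment at which its call begins. There is no depth.
- job_done(): hands the job in; it is judged then, once.
Trained networks look in the newest picture that a camera, given by its name, has taken for a name from the list of things; names that differ only in an ending like _2 or _b are one class to them, and where a whole thing is asked for, a point or a joint stands for the part that bears it (a point fixed in the world has none). Each returns a list of dicts, best first, with "p" (0 to 1); they miss things now and then, are a little off and sometimes report something else, mostly with a low value. They report only what shows in the picture. A call takes as long as a camera call. They do not tell look-alikes from the thing itself.
- masks_of(camera, query): "mask" (400x640 bool, what is visible of it) and "uv" ([column, row] in pixels, amid what is visible of it).
The state is a dict: "clock": time; "joints": joint angles; "joint_velocities": joint speeds; "joint_torque": joint torques, N m; "ee_pos": TCP position; "orientation": TCP orientation; "contact_force": force on the tool from outside, world axes, zero at the start; "wrist_torque": the same for the moment, N m; "grip_width": finger opening in m; "grip_force": force on a finger pad.
Only numpy, scipy, OpenCV 4.12 (cv2) and the standard library are available. Lean on these libraries where they do the work, as an engineer would, in place of code of your own. Each camera call takes 0.05 s, during which the arm holds its last target. There are 200 camera calls.

### The job

I am fitting the lid stay of this motor starter box: pull the breaker straight up off its rail against the sprung catch (its red tab keeps the cover locked, so leave the cover shut until then) and stand it gently upright in the steel parts tray. Then lift the sprung cover by its bar handle until the red pointer on the cover's edge is level with the black line of the yellow rider on the curved strip, and finish while still holding the cover there by the handle so that I can screw pointer and rider together. Do not shift the rider, and leave the battery, pliers and roll of tape where they lie.

Things in the scene. Friction and masses are not known exactly. Their poses are not given: they have to be found in the camera images.
- starter_box: Fixed grey steel box on a 6 mm plywood board (x -188 to +80, y +-131 mm). Origin on the bench under the middle of the enclosure (150 x 240 mm, cover top at z = 70 mm). x points from its front (breaker side, toward the robot) to the hinge, y to its left, z up. On its right (-y) side a curved aluminium strip (radius 125 mm about the hinge line, y -133 to -149 mm) rises to z = 180 mm.
- cover_hinge (a point): Middle of the cover's hinge line, which runs along the box's y through x = +70, z = +66 mm of the box.
- rail_seat (a point): Point on top of the rail under the breaker's place: x = -119, y = 0, z = 21 mm of the box. The rail runs along the box's y; low end stops (to z = 33 mm) stand beside the breaker, a sprung roller catch at its front.
- breaker: Loose white two-pole breaker, 0.17 to 0.29 kg. Origin at the middle under its feet, which straddle the rail 8 mm deep; axes as the box's while on the rail. Foot part 72 (x) x 36 (y), z 0 to 46 mm; upper part 44 (x) x 36 (y), z 46 to 70 mm (grip it here across y), blue toggle to 80 mm. Red tab to x = +56 mm reaches over the cover. Pull straight up: 8 to 15 N over the first 10 mm, free after 15 mm.
- parts_tray: Fixed open steel tray, 120 (x) x 150 (y) x 22 mm high, floor 3 mm, walls 3 mm. Origin under its middle; may lie to the left or the right of the box.
- cover: The sprung grey cover, 152 x 246 mm. Origin on the middle of its hinge line, axes parallel to the box's when shut; x points from its front edge to the hinge; it opens by turning about +y (front edge rises; end stop at 1.3 rad). A spring and its weight pull it shut: about 6.5 N at the handle when shut, 9 N at 0.8 rad.
- cover_handle (a point): Round steel bar on the cover, 10 mm thick, 80 mm straight length along the box's y, carried on two posts at y = +-45 mm. Origin at the middle of the bar; turns with the cover. When shut it lies at x = -55, y = 0, z = 102 mm of the box: 125 mm in front of and 36 mm above the hinge line, 32 mm above the cover.
- pointer_tip (a point): Tip of the flat red pointer on the right edge of the cover, 131 mm from the hinge line.
- rider_mark (a point): Inner end of the black line of the yellow rider (14 mm long along the strip) clamped on the curved strip, 131 mm from the hinge line; the pointer tip meets this point when the cover is at the marked angle.
- rider (a joint): Angle at which the rider is set (rad), between 0.45 and 0.8; the pointer is level with its line when the cover has been opened by this angle.
- drill_battery: Black and red drill battery, 76 x 115 x 66 mm, bystander. Origin under its middle.
- pliers: Blue-handled pliers lying flat, 47 x 176 x 15 mm, bystander.
- electrical_tape: Roll of black tape, 58 mm across, 19 mm high, bystander.
Things that resemble listed ones, but are neither listed nor needed, are in the scene too. Several things have the shape of the breaker; the one meant has the colours described above.

How it is judged:
By the outcome, as a careful person would: the job done as asked, in the order asked, and still so for the second after the job is handed in, while the arm keeps its last pose, push and grip.
It also fails if it takes over 51 s, if anything falls off the work surface, if the arm or the gripper's body presses on something with over 40 N, if the wrist force passes 120 N, or if a joint passes its speed limit or range.

## Working session

There is one attempt and no reset: what is moved stays moved. The work goes in short steps, Python scripts to look and compute and a tool call to move; the robot and the scene stay as the last step left them, time stands still between calls to the robot, and variables do not carry over. Pictures are saved under pics/ and viewed, at most 10 in all, crops included, and the job is handed in when it is done.

```bash
mkdir -p pics; ls; python3 - <<'E'
from workcell import *
import cv2,numpy as np
for n in ("side","top"):
    d=get_image(n); cv2.imwrite(f"pics/{n}0.png",d["pixels"][:,:,::-1])
    np.savez(f"{n}0.npz",**d)
    print(n,d["K"].tolist(),np.round(d["D"],4),(-d["R"].T@d["t"]).round(3),d["R"].round(3).tolist())
s=get_state();print(s)
try: print(grasp_offset)
except Exception as e: print(e)
E
```

```text
pics
side [[452.6227516572879, 0.0, 321.01832310827234], [0.0, 452.6227516572879, 200.11843281911072], [0.0, 0.0, 1.0]] [0.0285 0.     0.     0.     0.    ] [ 0.162 -1.364  0.8  ] [[0.963, -0.269, -0.02], [-0.139, -0.432, -0.891], [0.231, 0.861, -0.453]]
top [[365.84739044891495, 0.0, 313.9398357329139], [0.0, 365.84739044891495, 196.99683323724335], [0.0, 0.0, 1.0]] [-0.0588  0.      0.      0.      0.    ] [ 0.217 -0.025  1.384] [[0.046, -0.999, -0.007], [-0.973, -0.043, -0.229], [0.228, 0.017, -0.973]]
{'clock': 0.1, 'joints': array([-1.17668845,  0.31167325,  0.01398237,  1.51289122, -0.0043616 ,
        1.31919978, -0.02719512]), 'joint_velocities': array([-0.0003764 , -0.00329167, -0.00029807, -0.00439553,  0.00063191,
        0.00138767, -0.00043632]), 'joint_torque': array([ 2.41377256e-04, -3.80859804e+01,  1.46326753e-01, -2.31243646e+01,
        1.22886541e-02,  8.06194148e-03,  1.47784334e-05]), 'ee_pos': array([0.23189855, 0.49800348, 0.23031678]), 'orientation': array([-3.13945455e+00,  1.23833134e-04,  2.70588604e+00]), 'contact_force': array([-0.36295266, -0.51674369,  0.52057361]), 'wrist_torque': array([-0.03706147,  0.03491184, -0.07284179]), 'grip_force': 0.0, 'grip_width': 0.08516781544357928}
0.0187
```

View pics/side0.png

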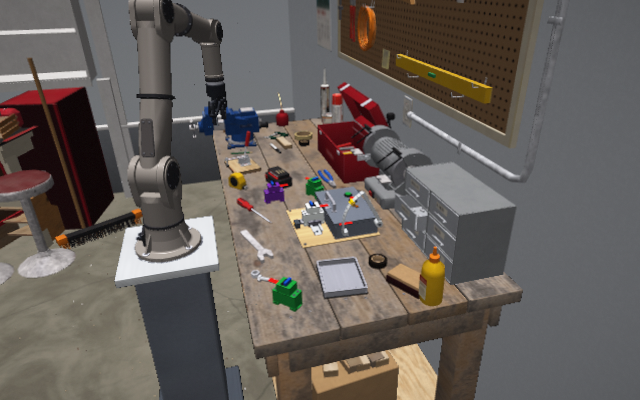

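View pics/top0.png

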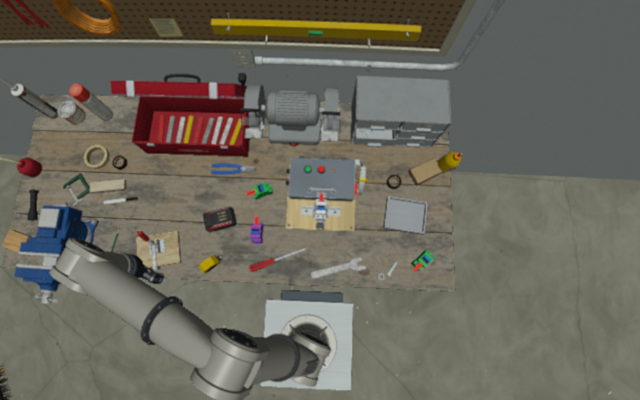

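The box is at about (340,213) in side and (321,190) in top. The white breaker is at (312,212) side and (320,207) top. The tray is at (342,277) side and (406,214) top, to the right of the box. Next I'll zoom in on the details.

```bash
python3 - <<'E'
import cv2,numpy as np
s=cv2.imread("pics/side0.png")[165:305,275:415]; t=cv2.imread("pics/top0.png")[145:240,280:440]
cv2.imwrite("pics/c_side.png",cv2.resize(s,None,fx=4.2,fy=4.2,interpolation=2))
cv2.imwrite("pics/c_top.png",cv2.resize(t,None,fx=5,fy=5,interpolation=2))
E
python3 - <<'E'
from workcell import *
import numpy as np
for n in("side","top"):
  for q in("breaker","parts_tray","cover","cover_handle","pointer_tip","rider","rider_mark","starter_box"):
    for m in masks_of(n,q)[:3]:
      v,u=np.nonzero(m["mask"]); print(n,q,round(m["p"],2),np.round(m["uv"],1),u.min(),u.max(),v.min(),v.max(),len(u))
E
```

```text
side breaker 0.97 [310.7 211. ] 302 323 202 226 385
side breaker 0.84 [314.1 185.6] 306 324 177 197 263
side breaker 0.73 [286.1 294.5] 269 301 277 311 794
side parts_tray 0.66 [339.7 278.7] 317 367 257 298 1718
side cover 0.6 [342.1 205.8] 315 375 187 226 1437
side cover_handle 0.63 [342.7 207.7] 316 374 187 225 1350
side pointer_tip 0.86 [345.4 208.1] 316 375 187 226 1396
side rider_mark 0.34 [339.5 219.5] 287 382 187 248 3569
side starter_box 0.83 [342.2 220.1] 289 381 187 246 3561
top breaker 0.82 [261.7 187.4] 248 272 182 198 281
top breaker 0.73 [256.4 231.7] 251 263 216 243 263
top breaker 0.72 [318. 206.] 315 325 193 220 231
top parts_tray 0.56 [404.6 214.4] 382 427 195 233 1456
top cover 0.9 [321.3 176.6] 288 356 158 198 2485
top cover_handle 0.79 [322.4 176.5] 288 356 158 198 2521
top pointer_tip 0.78 [321.9 177.6] 288 356 157 198 2595
top pointer_tip 0.45 [220.3 219.3] 203 236 206 230 621
top starter_box 0.73 [325.  192.7] 285 367 156 230 4875
top starter_box 0.51 [405.9 213.4] 383 426 196 233 1362
```

View pics/c_side.png

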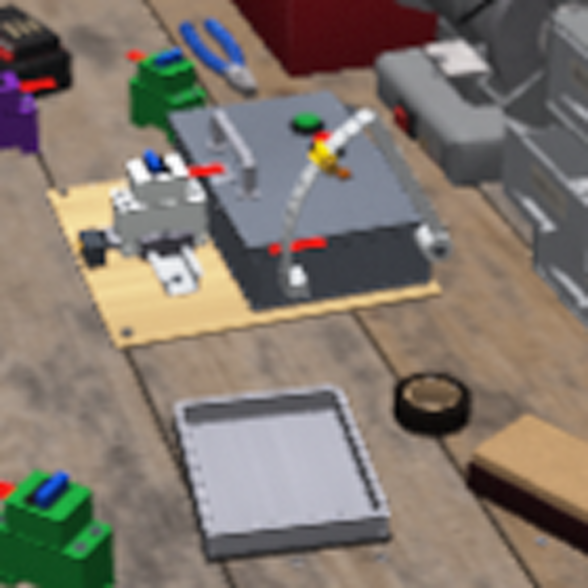

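View pics/c_top.png

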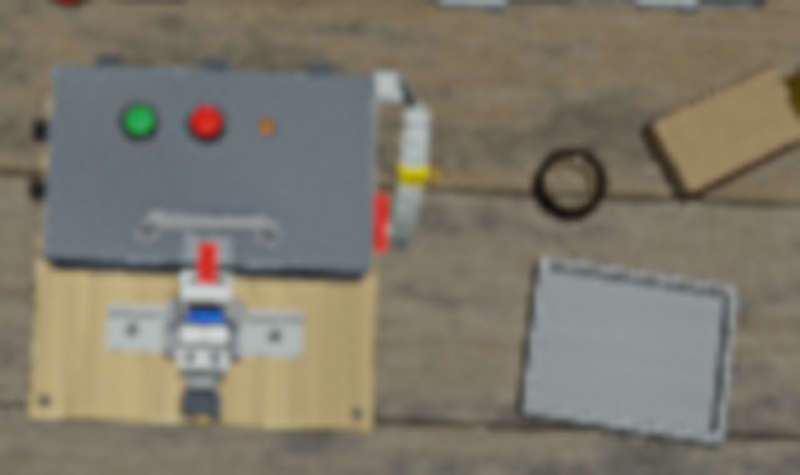

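The crops show four things:
- **Cover:** corners, front-right at (245,248)/4.2 in the side crop.
- **Rider:** yellow, at side crop (322,155) and top crop (412,174).
- **Pointer:** red, at side crop (270–325,245).
- **Tray:** tilted a few degrees.

I'll now fit the box, tray and rider poses.

```bash
cat > h.py <<'E'
import numpy as np,cv2
from scipy.optimize import least_squares
from scipy.spatial.transform import Rotation as Rn
def cam(n):
    d=np.load(f"{n}0.npz"); return d["K"],d["D"],d["R"],d["t"]
C={n:cam(n) for n in("side","top")}
def proj(n,X):
    K,D,R,t=C[n]; return cv2.projectPoints(np.float64(X).reshape(-1,3),cv2.Rodrigues(R)[0],t,K,D)[0][:,0]
def W(p,X):
    c,s=np.cos(p[2]),np.sin(p[2]); X=np.float64(X).reshape(-1,3)
    return np.c_[p[0]+c*X[:,0]-s*X[:,1],p[1]+s*X[:,0]+c*X[:,1],X[:,2]]
def px(n,q):
    s,o=((4.2,(275,165)) if n=="side" else (5,(280,145)))
    return (np.float64(q)+.5)/s-.5+o
def fit(obs,p0):
    f=lambda p:np.concatenate([(proj(n,W(p,X))-px(n,q))[0] for n,X,q in obs])
    r=least_squares(f,p0,loss="soft_l1"); return r.x,r.fun.reshape(-1,2)
def hinge(p,a,r=.131,y=-.141):
    return W(p,[.070-r*np.cos(a),y,.066+r*np.sin(a)])
E
python3 - <<'E'
from h import *
f,b=-.076,.076
obs=[("side",(f,-.123,.07),(245,248)),("side",(f,.123,.07),(170,113)),("side",(b,.123,.07),(330,92)),("side",(b,-.123,.07),(425,215)),
("side",(-.188,-.131,.006),(122,348)),("side",(-.188,.131,.006),(50,190)),("side",(.08,-.131,.006),(440,290)),
("side",(-.063,0,.078),(222,170)),
("top",(f,.123,.07),(48,264)),("top",(f,-.123,.07),(368,275)),("top",(b,.123,.07),(55,65)),("top",(b,-.123,.07),(376,73)),
("top",(-.188,.131,.006),(30,417)),("top",(-.188,-.131,.006),(373,430)),
("top",(-.055,.045,.102),(148,214)),("top",(-.055,-.045,.102),(277,222))]
p,r=fit(obs,[.55,0,0]); print("box",p.round(4)); print(r.round(1).tolist())
np.save("box.npy",p)
tx,ty=.06,.075
ob=[("side",(-tx,ty,.022),(178,403)),("side",(tx,ty,.022),(338,390)),("side",(tx,-ty,.022),(387,525)),("side",(-tx,-ty,.022),(208,545)),
("top",(tx,ty,.022),(543,259)),("top",(tx,-ty,.022),(737,285)),("top",(-tx,ty,.022),(522,412)),("top",(-tx,-ty,.022),(722,443))]
q,r=fit(ob,[.5,-.25,0]); print("tray",q.round(4)); print(r.round(1).tolist()); np.save("tray.npy",q)
print("breaker",W(p,[-.119,0,.013]),"handle",W(p,[-.055,0,.102]))
for n in("side","top"):
    im=np.load(f"{n}0.npz")["pixels"]; h=cv2.cvtColor(im,cv2.COLOR_RGB2HSV)
    c=px(n,(322,155) if n=="side" else (412,174)).astype(int); m=np.zeros(h.shape[:2],bool); m[c[1]-7:c[1]+8,c[0]-7:c[0]+8]=1
    m&=(h[...,0]>22)&(h[...,0]<35)&(h[...,1]>120)
    v,u=np.nonzero(m); uv=np.array([u.mean(),v.mean()]); print(n,"yellow",uv,len(u))
    for R in(.125,.131):
        g=np.linspace(.2,1.2,201); e=[np.linalg.norm(proj(n,hinge(p,a,R))[0]-uv) for a in g]; i=np.argmin(e); print(R,g[i],min(e))
print(proj("side",hinge(p,0))[0],"ptr crop",px("side",(270,248)))
E
```

```text
box [ 0.6041 -0.028   0.002 ]
[[0.9, -0.0], [-0.9, 0.4], [-0.1, -0.0], [2.0, 0.9], [-2.2, -0.1], [-1.5, 0.8], [-0.2, 0.6], [-0.5, -0.9], [-1.2, -2.2], [1.4, -1.6], [-0.2, -1.3], [0.5, -0.3], [-0.2, -0.3], [0.2, 0.0], [-0.0, 1.0], [-1.0, 0.4]]
tray [ 0.4853 -0.353  -0.1216]
[[-1.1, 0.8], [0.0, -0.1], [0.2, -1.7], [-0.5, -1.6], [0.4, -0.6], [0.3, 0.5], [0.7, -0.6], [0.2, -0.3]]
breaker [[ 0.48510444 -0.02819385  0.013     ]] handle [[ 0.54910431 -0.02806411  0.102     ]]
side yellow [350.94736842 201.10526316] 19
0.125 0.7350000000000001 0.90232505658268
0.131 0.74 0.7259935031372758
top yellow [362.42307692 179.61538462] 26
0.125 0.69 0.3185778811189011
0.131 0.72 0.09037076850832551
[339.99656387 226.71239472] ptr crop [338.9047619  223.66666667]
```

```bash
python3 - <<'E'
from h import *
f,b=-.082,.070
obs=[("side",(f,-.123,.07),(245,248)),("side",(f,.123,.07),(170,113)),("side",(b,.123,.07),(330,92)),("side",(b,-.123,.07),(422,215)),
("side",(-.188,-.131,.006),(122,348)),("side",(-.188,.131,.006),(50,190)),("side",(.08,-.131,.006),(440,290)),
("top",(f,.123,.07),(48,264)),("top",(f,-.123,.07),(368,275)),("top",(b,.123,.07),(55,65)),("top",(b,-.123,.07),(376,73)),
("top",(-.188,.131,.006),(30,417)),("top",(-.188,-.131,.006),(373,430)),
("top",(-.055,.045,.102),(148,214)),("top",(-.055,-.045,.102),(277,222))]
for sel in("side","top",""):
  p,r=fit([o for o in obs if sel in o[0]],[.55,0,0]); print("box",sel,p.round(4)); print(r.round(1).tolist())
np.save("box.npy",p)
print("tab",[ (proj(n,W(p,[-.063,0,.078]))-px(n,q)).round(1) for n,q in(("side",(222,170)),("top",(207,240)))])
print("breaker",W(p,[-.119,0,.013]),"handle",W(p,[-.055,0,.102]))
E
python3 - <<'E'
from workcell import *
print(get_state()["clock"])
E
```

```text
box side [ 0.6094 -0.0256 -0.0069]
[[0.1, -0.4], [-1.0, 0.1], [-0.1, -0.2], [2.1, 0.7], [-1.3, -0.9], [-0.1, 0.1], [0.8, 0.2]]
box top [ 0.605  -0.028   0.0061]
[[-1.2, -0.7], [1.5, -0.4], [-0.3, 0.1], [0.4, 0.8], [0.1, -0.4], [0.5, -0.3], [0.1, 0.8], [-0.9, 0.1]]
box  [ 0.6066 -0.0278  0.0016]
[[-0.2, 0.1], [-1.8, 0.5], [-0.9, 0.1], [1.7, 1.0], [-1.5, -0.2], [-0.9, 0.7], [0.5, 0.5], [-1.3, -1.3], [1.3, -0.7], [-0.3, -0.4], [0.4, 0.6], [-0.2, -0.9], [0.2, -0.6], [-0.0, 0.3], [-1.0, -0.2]]
tab [array([[ 0.1, -1.1]]), array([[ 0.4, -0.6]])]
breaker [[ 0.4876182  -0.02799722  0.013     ]] handle [[ 0.55161812 -0.02789433  0.102     ]]
0.9
```

The manual's scale: shifts go in shares of 62.5 mm and turns go in shares of pi rad. Converting my numbers, -0.0526 m is -0.8416, -0.0256 m is -0.4096, -0.145 rad / 3.1416 = -0.0462.

>>> advance(deltas=[{"wz":-0.0462},{"wz":-0.0462},{"wz":-0.0462},{"tx":-0.4096,"ty":-0.8416,"tz":0.048},{"tx":-0.4096,"ty":-0.8416,"tz":0.048},{"tx":-0.4096,"ty":-0.8416,"tz":0.048},{"tx":-0.4096,"ty":-0.8416,"tz":0.048},{"tx":-0.4096,"ty":-0.8416,"tz":0.048},{"tx":-0.4096,"ty":-0.8416,"tz":0.048}], aperture=0.085, grip_force=40)

```text
clock: 2.02
ee_pos: [0.3863, 0.1812, 0.2136]
orientation: [3.141, 0.001, 3.141]
contact_force: [1.7, -0.2, 0.4]
grip_width: 0.0851
grip_force: 0.0
```

Converted, -0.0523 m is -0.8368, -0.0253 m is -0.4048.

>>> advance(deltas=[{"tx":-0.4048,"ty":-0.8368,"tz":0.048},{"tx":-0.4048,"ty":-0.8368,"tz":0.048},{"tx":-0.4048,"ty":-0.8368,"tz":0.048},{"tx":-0.4048,"ty":-0.8368,"tz":0.048},{"tz":0.64},{"tz":0.64},{}], aperture=0.07)

```text
clock: 2.9
ee_pos: [0.4836, -0.0262, 0.1187]
orientation: [-3.141, -0.008, 3.141]
contact_force: [-0.8, 0.6, 0.5]
grip_width: 0.0701
grip_force: 0.0
```

```bash
python3 - <<'E'
from workcell import *
import cv2,numpy as np
from h import *
d=get_image("side");s=get_state();print(s["ee_pos"],s["joints"].round(2))
im=d["pixels"][:,:,::-1].copy()
print(proj("side",s["ee_pos"]),proj("side",W(np.load("box.npy"),[-.119,0,.083])))
cv2.imwrite("pics/a.png",cv2.resize(im[130:260,250:410],None,fx=5,fy=4.6,interpolation=2))
E
```

```text
[ 0.48573077 -0.026281    0.12082882] [-0.32  0.29  0.42  1.85 -0.14  1.03  1.72]
[[310.92372549 195.01093457]] [[311.91549066 205.04561194]]
```

View pics/a.png

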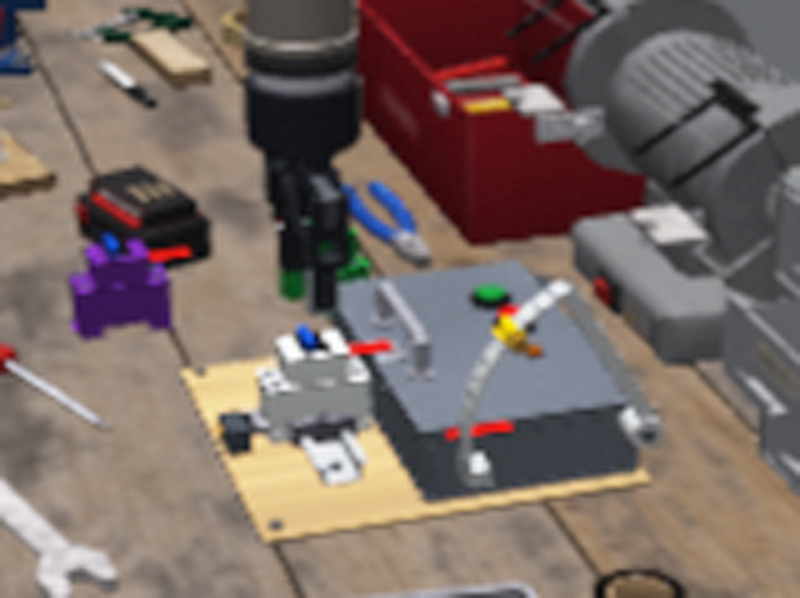

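The picture shows the fingers, at about (307,303), directly above the breaker top at (310,340), which agrees with the fit. I'll descend and grip.

Converted, 0.022 m is 0.352, -0.002 m is -0.032.

>>> advance(deltas=[{"tx":-0.032,"ty":-0.024,"tz":0.352},{"tz":0.352},{"tz":0.352},{}], aperture=0.07)

```text
clock: 3.45
ee_pos: [0.489, -0.0275, 0.056]
orientation: [3.141, 0.0, 3.142]
contact_force: [0.0, -0.3, 0.3]
grip_width: 0.0702
grip_force: 0.0
```

>>> advance(deltas=[{},{},{},{},{}], aperture=0.02, grip_force=70)

```text
clock: 4.08
ee_pos: [0.4904, -0.0277, 0.0572]
orientation: [3.141, 0.004, 3.141]
contact_force: [-0.1, 0.6, 5.9]
grip_width: 0.0351
grip_force: 70.8
```

Converted, -0.03 m is -0.48, -0.01 m is -0.16.

>>> advance(deltas=[{"tz":-0.08},{"tz":-0.08},{"tz":-0.08},{"tz":-0.096},{"tz":-0.16},{"tz":-0.48},{"tz":-0.48},{"tz":-0.48},{}], grip_force=70)

```text
clock: 5.2
ee_pos: [0.4903, -0.0282, 0.1788]
orientation: [3.141, 0.006, 3.141]
contact_force: [1.1, 0.5, -3.6]
grip_width: 0.0347
grip_force: 73.1
```

```bash
python3 - <<'E'
from workcell import *
from h import *
d=get_image("side");t=get_image("top");s=get_state();print(s["ee_pos"],s["contact_force"],s["joints"].round(2))
for n,d in(("side",d),("top",t)):
  np.savez(n+"b.npz",**d)
a=cv2.resize(d["pixels"][130:250,280:440,::-1] if 0 else np.load("sideb.npz")["pixels"][130:300,260:400,::-1],None,fx=3.4,fy=3.4,interpolation=2)
b=cv2.resize(np.load("topb.npz")["pixels"][140:240,280:385,::-1],None,fx=3,fy=5.78,interpolation=2)
cv2.imwrite("pics/b.png",np.hstack([a,b[:a.shape[0]]]))
print(a.shape,b.shape)
E
```

```text
[ 0.48774619 -0.02783135  0.17564679] [-0.26161845  0.38409868 -2.65051806] [-0.34  0.24  0.43  1.78 -0.11  1.15  1.7 ]
(578, 476, 3) (578, 315, 3)
```

View pics/b.png

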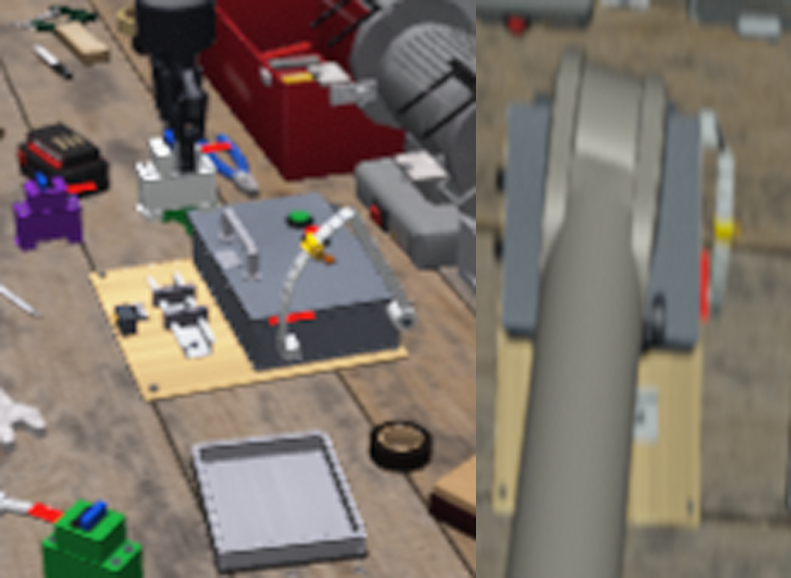

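The breaker is held upright and clear of the rail. The tray is empty. Next I'll carry it to the tray.

Converted, -0.046 m is -0.736, 0.028 m is 0.448.

>>> advance(deltas=[{"tx":0.448},{"ty":-0.736},{"ty":-0.736},{"ty":-0.736},{"ty":-0.736},{"ty":-0.736},{"ty":-0.736},{"tx":-0.32,"ty":-0.736},{"ty":-0.048,"tz":0.32},{"tz":0.64},{"tz":0.64},{}])

```text
clock: 6.8
ee_pos: [0.4763, -0.3493, 0.0707]
orientation: [3.134, -0.011, 3.141]
contact_force: [-0.3, 0.7, -2.6]
grip_width: 0.0346
grip_force: 72.7
```

```bash
python3 - <<'E'
from workcell import *
print(get_state()["joints"].round(2))
E
```

```text
[ 0.23  0.58  0.54  1.61 -0.33  1.06  2.44]
```

Converted, 0.012 m is 0.192, 0.008 m is 0.128.

>>> advance(deltas=[{},{"tz":0.192},{"tz":0.128},{"tz":0.048},{}])

```text
clock: 7.42
ee_pos: [0.4802, -0.3528, 0.0531]
orientation: [3.141, -0.0, 3.141]
contact_force: [0.9, 0.1, -2.4]
grip_width: 0.0348
grip_force: 72.9
```

Converted, 0.003 m is 0.048.

>>> advance(deltas=[{"tz":0.048},{}])

```text
clock: 7.68
ee_pos: [0.4803, -0.3528, 0.0502]
orientation: [3.141, -0.0, 3.141]
contact_force: [-0.0, -0.7, -3.3]
grip_width: 0.0346
grip_force: 72.9
```

Converted, 0.0015 m is 0.024.

>>> advance(deltas=[{"tz":0.024},{}])

```text
clock: 7.92
ee_pos: [0.4803, -0.3528, 0.0487]
orientation: [3.141, -0.0, 3.141]
contact_force: [-0.0, 0.0, -3.2]
grip_width: 0.0343
grip_force: 72.9
```

>>> advance(deltas=[{"tz":0.024},{}])

```text
clock: 8.18
ee_pos: [0.4805, -0.353, 0.0474]
orientation: [-3.141, 0.0, 3.141]
contact_force: [1.2, 0.3, -2.0]
grip_width: 0.035
grip_force: 72.9
```

Converted, 0.001 m is 0.016.

>>> advance(deltas=[{"tz":0.016},{}])

```text
clock: 8.43
ee_pos: [0.4804, -0.353, 0.0473]
orientation: [3.142, 0.001, 3.141]
contact_force: [-1.7, 1.7, 4.8]
grip_width: 0.035
grip_force: 73.8
```

>>> advance(deltas=[{"tz":0.016},{}])

```text
clock: 8.68
ee_pos: [0.4804, -0.353, 0.0473]
orientation: [3.141, 0.001, 3.141]
contact_force: [-3.9, 4.0, 10.3]
grip_width: 0.0351
grip_force: 74.6
```

Converted, -0.0012 m is -0.0192.

>>> advance(deltas=[{"tz":-0.0192},{}])

```text
clock: 8.93
ee_pos: [0.4804, -0.353, 0.0473]
orientation: [-3.142, 0.001, 3.141]
contact_force: [-2.3, 2.3, 6.5]
grip_width: 0.035
grip_force: 73.9
```

>>> advance(deltas=[{},{},{},{"tz":-0.16},{"tz":-0.48},{"tz":-0.8},{"tz":-0.8},{"tz":-0.8},{}], aperture=0.06)

```text
clock: 10.05
ee_pos: [0.4823, -0.3555, 0.2426]
orientation: [-3.135, 0.009, 3.141]
contact_force: [-0.5, -0.2, -0.7]
grip_width: 0.0597
grip_force: 0.0
```

Converted, 0.0467 m is 0.7472, -0.0099 m is -0.1584.

>>> advance(deltas=[{"tx":-0.1584,"ty":0.7472},{"tx":-0.1584,"ty":0.7472},{"tx":-0.1584,"ty":0.7472},{"tx":-0.1584,"ty":0.7472},{"tx":-0.1584,"ty":0.7472},{"tx":-0.1584,"ty":0.7472},{"tx":-0.1584,"ty":0.7472}])

```text
clock: 10.92
ee_pos: [0.5495, -0.0245, 0.2359]
orientation: [3.142, -0.001, 3.141]
contact_force: [-0.2, -1.2, -0.2]
grip_width: 0.0601
grip_force: 0.0
```

>>> advance(deltas=[{"wz":0.0555},{"wz":0.0555},{"wz":0.0555},{"wz":0.0555},{"wz":0.0555},{"wz":0.0555},{"wz":0.0555},{"wz":0.0555},{"wz":0.0555},{}], aperture=0.045)

```text
clock: 12.18
ee_pos: [0.5494, -0.0259, 0.2359]
orientation: [-3.14, 0.0, 1.572]
contact_force: [0.4, 0.4, 0.6]
grip_width: 0.0451
grip_force: 0.0
```

```bash
python3 - <<'E'
from workcell import *
from h import *
d=get_image("side");s=get_state();print(s["ee_pos"],s["orientation"],s["joints"].round(2))
np.savez("sidec.npz",**d)
cv2.imwrite("pics/c.png",cv2.resize(d["pixels"][130:300,270:410,::-1],None,fx=3.5,fy=3.5,interpolation=2))
print(proj("side",W(np.load("box.npy"),[-.055,0,.102])),proj("side",s["ee_pos"]))
E
```

```text
[ 0.54944541 -0.02588186  0.23595066] [-3.14046744e+00  1.32243173e-04  1.57329211e+00] [-0.55  0.37  0.78  1.52 -0.27  1.36  0.25]
[[329.75150267 197.50284112]] [[328.49060587 161.13159047]]
```

View pics/c.png

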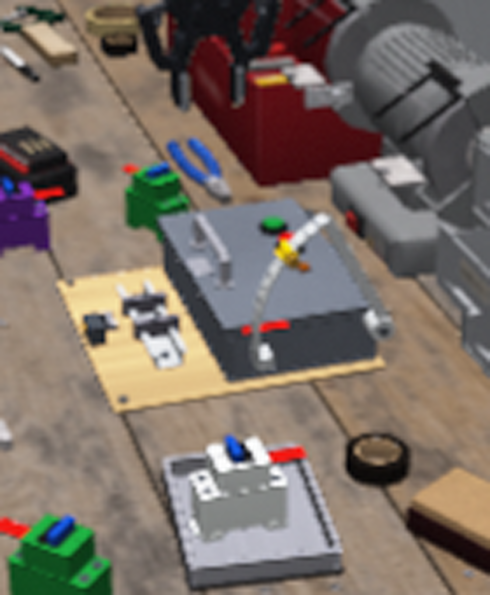

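The breaker stands upright in the tray. The fingers straddle the handle position at (330,199). I'll descend onto the bar.

Converted, 0.04 m is 0.64, -0.002 m is -0.032.

>>> advance(deltas=[{"tx":-0.032,"ty":0.032,"tz":0.64},{"tz":0.64},{"tz":0.48},{"tz":0.32},{"tz":0.224},{},{}], aperture=0.045)

```text
clock: 13.1
ee_pos: [0.5526, -0.0282, 0.0934]
orientation: [3.14, 0.0, 1.571]
contact_force: [1.1, 0.1, -0.1]
grip_width: 0.0446
grip_force: 0.0
```

>>> advance(deltas=[{},{},{},{},{}], aperture=0.0, grip_force=80)

```text
clock: 13.72
ee_pos: [0.549, -0.0281, 0.093]
orientation: [-3.136, -0.001, 1.57]
contact_force: [-6.7, 1.2, 7.5]
grip_width: 0.0063
grip_force: 78.4
```

Converted, 0.005 m is 0.08, 0.004 m is 0.064.

>>> advance(deltas=[{},{},{"ty":-0.032,"tz":0.08},{"tz":0.064},{}], aperture=0.04)

```text
clock: 14.35
ee_pos: [0.5494, -0.0279, 0.0829]
orientation: [-3.14, 0.0, 1.57]
contact_force: [0.1, 0.1, 0.4]
grip_width: 0.0401
grip_force: 0.0
```

>>> advance(deltas=[{},{},{},{},{}], aperture=0.0, grip_force=80)

```text
clock: 14.98
ee_pos: [0.549, -0.028, 0.0836]
orientation: [-3.14, -0.0, 1.57]
contact_force: [-5.2, 0.1, 6.3]
grip_width: 0.0073
grip_force: 78.3
```

```bash
python3 - <<'E'
from workcell import *
from h import *
d=get_image("side");s=get_state();print(s["ee_pos"],s["contact_force"],s["joints"].round(2))
np.savez("sided.npz",**d)
cv2.imwrite("pics/d.png",cv2.resize(d["pixels"][160:240,290:390,::-1],None,fx=7,fy=7,interpolation=2))
E
```

```text
[ 0.54899474 -0.02804247  0.08357686] [-5.46015422  0.58192557  5.6711504 ] [-0.5   0.52  0.71  1.73 -0.38  1.04  0.35]
```

View pics/d.png

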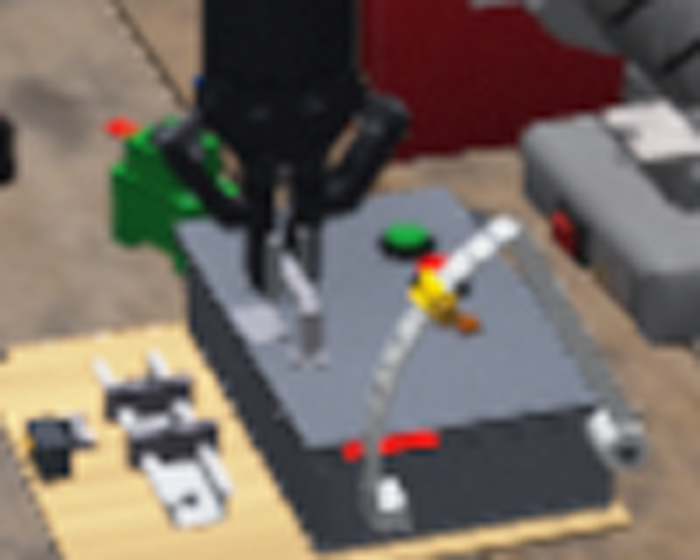

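The bar is between the fingers, with the fingers at crop (290,250), and the cover is still shut. I'll compute the arc in tool axes.

```bash
python3 - <<'E'
import numpy as np
def tcp(th,k=.65):
    f=k*th; b=np.array([-.1301*np.cos(th+.2804),.1301*np.sin(th+.2804)])
    return b+.0184*np.array([-np.sin(f),-np.cos(f)]),f
for a in np.arange(0,.84,.06):
    p,f=tcp(a);q,g=tcp(a+.06); d=q-p
    print(round(a+.06,2),"dy %.4f dz %.4f rx %.4f"%(d@[np.cos(f),-np.sin(f)],d@[-np.sin(f),-np.cos(f)],g-f))
E
```

```text
0.06 dy 0.0017 dz -0.0074 rx 0.0390
0.12 dy 0.0018 dz -0.0074 rx 0.0390
0.18 dy 0.0020 dz -0.0073 rx 0.0390
0.24 dy 0.0021 dz -0.0073 rx 0.0390
0.3 dy 0.0023 dz -0.0072 rx 0.0390
0.36 dy 0.0024 dz -0.0072 rx 0.0390
0.42 dy 0.0026 dz -0.0071 rx 0.0390
0.48 dy 0.0027 dz -0.0070 rx 0.0390
0.54 dy 0.0029 dz -0.0069 rx 0.0390
0.6 dy 0.0030 dz -0.0069 rx 0.0390
0.66 dy 0.0032 dz -0.0068 rx 0.0390
0.72 dy 0.0033 dz -0.0067 rx 0.0390
0.78 dy 0.0034 dz -0.0066 rx 0.0390
0.84 dy 0.0036 dz -0.0065 rx 0.0390
```

Converted, -0.0074 m is -0.1184, -0.0073 m is -0.1168, 0.039 rad / 3.1416 = 0.0124.

>>> advance(deltas=[{"ty":0.0272,"tz":-0.1184,"wx":0.0124},{"ty":0.0288,"tz":-0.1184,"wx":0.0124},{"ty":0.032,"tz":-0.1168,"wx":0.0124},{"ty":0.0336,"tz":-0.1168,"wx":0.0124},{}])

```text
clock: 15.65
ee_pos: [0.5564, -0.028, 0.1096]
orientation: [-2.977, 0.001, 1.57]
contact_force: [-5.3, -0.5, -6.2]
grip_width: 0.0072
grip_force: 78.6
```

```bash
python3 - <<'E'
from workcell import *
from h import *
d=get_image("side");s=get_state();print(s["ee_pos"],s["orientation"],s["contact_force"],s["joints"].round(2),s["grip_width"])
h=cv2.cvtColor(d["pixels"],cv2.COLOR_RGB2HSV)
p=np.load("box.npy")
E
```

```text
[ 0.55627945 -0.02801818  0.10946283] [-2.97773151e+00  4.01532989e-04  1.56985826e+00] [-4.38744716 -0.15004363 -7.29280129] [-0.44  0.62  0.7   1.52 -0.36  1.32  0.32] 0.0074970775287267295
```

Converted, -0.0072 m is -0.1152, -0.0071 m is -0.1136, 0.039 rad / 3.1416 = 0.0124.

>>> advance(deltas=[{"ty":0.0368,"tz":-0.1152,"wx":0.0124},{"ty":0.0384,"tz":-0.1152,"wx":0.0124},{"ty":0.0416,"tz":-0.1136,"wx":0.0124},{"ty":0.0432,"tz":-0.112,"wx":0.0124},{"ty":0.0464,"tz":-0.1104,"wx":0.0124},{"ty":0.048,"tz":-0.1104,"wx":0.0124},{}])

```text
clock: 16.58
ee_pos: [0.5812, -0.028, 0.1476]
orientation: [-2.739, -0.001, 1.569]
contact_force: [-11.0, -0.2, -1.5]
grip_width: 0.007
grip_force: 78.5
```

```bash
python3 - <<'E'
from workcell import *
from h import *
d=get_image("side");t=get_image("top");s=get_state();print(s["ee_pos"],s["orientation"],s["contact_force"],s["joints"].round(2))
np.savez("sidee.npz",**d);np.savez("tope.npz",**t)
a=cv2.resize(d["pixels"][160:240,310:390,::-1],None,fx=6,fy=6,interpolation=2)
b=cv2.resize(t["pixels"][155:205,350:380,::-1],None,fx=9.6,fy=9.6,interpolation=2)
cv2.imwrite("pics/e.png",np.hstack([a,b]))
E
```

```text
[ 0.58116883 -0.02802275  0.1476019 ] [-2.74027438e+00 -7.72905158e-04  1.56836310e+00] [-9.87904264  0.19884933 -0.18530939] [-0.31  0.82  0.67  1.12 -0.37  1.74  0.29]
```

View pics/e.png

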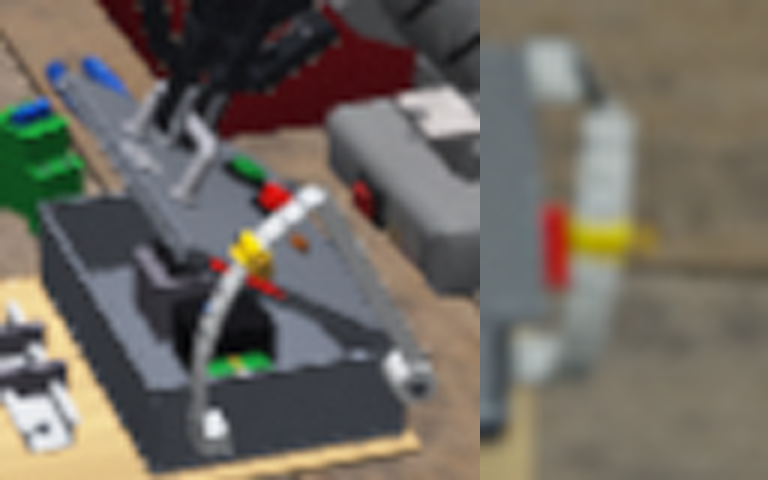

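Side view: the pointer (tip at about (210,262)) is now just below the yellow rider (250,252), which still sits where it was. I'll step up about 0.12 rad without further tilt, then measure.

The manual's scale: shifts go in shares of 62.5 mm and turns go in shares of pi rad. Converting my numbers, -0.0047 m is -0.0752, 0.0027 m is 0.0432.

>>> advance(deltas=[{"ty":0.0416,"tz":-0.0752},{"ty":0.0432,"tz":-0.0752},{"ty":0.0432,"tz":-0.0752},{},{}])

```text
clock: 17.3
ee_pos: [0.593, -0.028, 0.1571]
orientation: [-2.738, -0.001, 1.568]
contact_force: [-11.5, 0.4, -2.5]
grip_width: 0.0072
grip_force: 78.3
```

```bash
cat > m.py <<'E'
from workcell import *
from h import *
import sys
k=sys.argv[1]
d=get_image("side");t=get_image("top");s=get_state();e=s["ee_pos"];ti=np.pi-abs(s["orientation"][0])
b=np.array([e[0]+.0184*np.sin(ti)-.549,e[2]+.0184*np.cos(ti)-.102])
print(e,ti,s["contact_force"].round(1),"th_z",np.arcsin((.036+b[1])/.1301)-.2804,"th_x",np.arccos((.125-b[0])/.1301)-.2804)
np.savez(f"side{k}.npz",**d);np.savez(f"top{k}.npz",**t)
A=cv2.resize(d["pixels"][190:220,330:370,::-1],None,fx=12,fy=12,interpolation=2)
B=cv2.resize(t["pixels"][165:195,350:375,::-1],None,fx=12,fy=12,interpolation=2)
cv2.imwrite(f"pics/{k}.png",np.hstack([A,B]))
p=np.load("box.npy")
h0=.0
for n,im in(("side",d),("top",t)):
    h=cv2.cvtColor(im["pixels"],cv2.COLOR_RGB2HSV).astype(int)
    c=proj(n,hinge(p,.72))[0].astype(int); w=np.zeros(h.shape[:2],bool); w[c[1]-13:c[1]+14,c[0]-14:c[0]+15]=1
    y=w&(h[...,0]>22)&(h[...,0]<35)&(h[...,1]>120); r=w&((h[...,0]<7)|(h[...,0]>173))&(h[...,1]>130)
    for nm,m in(("yel",y),("red",r)):
        v,u=np.nonzero(m); print(n,nm,len(u),u.mean().round(2),v.mean().round(2), list(zip(u,v)) if nm=="red" else "")
    for yy in(-.129,-.133,-.141):
        print(n,yy,{a:proj(n,hinge(p,a,.131,yy))[0].round(1).tolist() for a in(.6,.7,.8)}, "r.1",proj(n,hinge(p,.7,.1,yy))[0].round(1))
E
python3 m.py f
```

```text
[ 0.59296449 -0.02797223  0.15709502] 0.403861116922394 [-11.4  -0.8  -3.8] th_z 0.6991454217237784 th_x 0.6871812813231049
side yel 18 350.78 201.22 
side red 24 355.83 194.54 [(np.int64(354), np.int64(190)), (np.int64(355), np.int64(190)), (np.int64(356), np.int64(190)), (np.int64(357), np.int64(190)), (np.int64(358), np.int64(190)), (np.int64(354), np.int64(191)), (np.int64(355), np.int64(191)), (np.int64(356), np.int64(191)), (np.int64(357), np.int64(191)), (np.int64(358), np.int64(191)), (np.int64(354), np.int64(192)), (np.int64(355), np.int64(192)), (np.int64(356), np.int64(192)), (np.int64(357), np.int64(192)), (np.int64(358), np.int64(192)), (np.int64(355), np.int64(193)), (np.int64(356), np.int64(193)), (np.int64(357), np.int64(193)), (np.int64(348), np.int64(199)), (np.int64(356), np.int64(204)), (np.int64(356), np.int64(205)), (np.int64(357), np.int64(205)), (np.int64(357), np.int64(206)), (np.int64(358), np.int64(206))]
sid
[... 292 characters left out ...]
3.0 179.62 
top red 12 357.58 176.83 [(np.int64(357), np.int64(174)), (np.int64(358), np.int64(174)), (np.int64(357), np.int64(175)), (np.int64(358), np.int64(175)), (np.int64(357), np.int64(176)), (np.int64(358), np.int64(176)), (np.int64(357), np.int64(177)), (np.int64(358), np.int64(177)), (np.int64(357), np.int64(178)), (np.int64(358), np.int64(179)), (np.int64(358), np.int64(180)), (np.int64(358), np.int64(181))]
top -0.129 {0.6: [358.4, 182.4], 0.7: [358.8, 179.4], 0.8: [359.1, 176.2]} r.1 [358.3 174.6]
top -0.133 {0.6: [359.6, 182.5], 0.7: [359.9, 179.5], 0.8: [360.3, 176.3]} r.1 [359.4 174.6]
top -0.141 {0.6: [361.8, 182.5], 0.7: [362.2, 179.6], 0.8: [362.6, 176.4]} r.1 [361.6 174.7]
```

View pics/f.png

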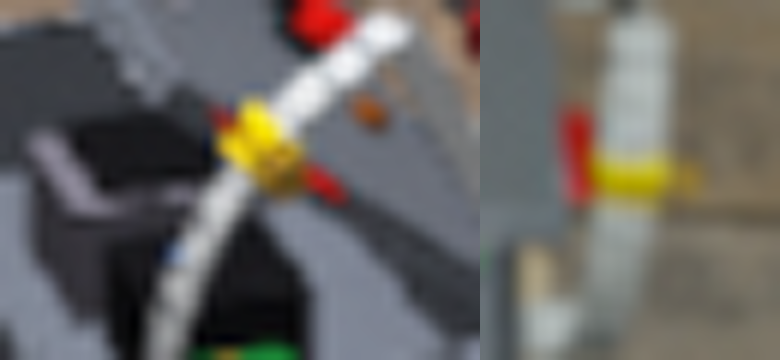

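Side view: the pointer ends show at crop (220,115) and (325,183), with the rider covering the middle at (260,145), so they are nearly level. I've used all my picture views, so I'll measure sub-pixel by colour, comparing pointer and rider angles in the same camera model.

```bash
cat > v.py <<'E'
from h import *
import sys
p=np.load("box.npy")
def solve(n,uv,y):
    f=lambda q:proj(n,hinge(p,q[0],q[1],y))[0]-uv
    return least_squares(f,[.6,.12],x_scale=[.1,.01]).x
def run(k,th):
    im=np.load(f"side{k}.npz")["pixels"].astype(float); R,G,B=im[...,0],im[...,1],im[...,2]
    yel=np.clip(np.minimum(R,G)-B-35,0,None)*(G>.6*R); red=np.clip(R-np.maximum(G,B)-35,0,None)*(G<.55*R)
    V,U=np.mgrid[:400,:640]
    # polar map of each pixel near the strip
    c=proj("side",hinge(p,.72))[0]; w=np.hypot(U-c[0],V-c[1])<6
    wy=np.minimum(yel,60)*w; uv=np.array([(wy*U).sum(),(wy*V).sum()])/wy.sum(); fy=solve("side",uv,-.141)
    out=[]
    for v,u in np.argwhere(red>5):
        if not(325<u<375 and 185<v<240): continue
        q=solve("side",np.array([u,v],float),-.128)
        if abs(q[0]-th)<.09 and .085<q[1]<.138: out.append((q[1],q[0],min(red[v,u],90)))
    o=np.array(out); o=o[np.argsort(o[:,0])]
    print(k,"rider uv",uv.round(2),"phi,r",fy.round(4),"| pointer th",np.average(o[:,1],weights=o[:,2]).round(4),"n",len(o),"r",o[:,0].min().round(3),o[:,0].max().round(3))
    for lo in np.arange(.085,.138,.009):
        m=(o[:,0]>=lo)&(o[:,0]<lo+.009)
        if m.any(): print("   r~%.3f th %.3f w %.0f"%(lo+.0045,np.average(o[m,1],weights=o[m,2]),o[m,2].sum()))
if __name__=="__main__":
    for a in sys.argv[1:]:
        k,t=a.split(":"); run(k,float(t))
E
python3 v.py 0:0.0 e:0.575 f:0.695
```

```text
0 rider uv [351.28 201.65] phi,r [0.7195 0.1278] | pointer th 0.0224 n 31 r 0.088 0.133
   r~0.090 th 0.015 w 350
   r~0.099 th 0.028 w 591
   r~0.107 th 0.025 w 450
   r~0.116 th 0.020 w 425
   r~0.125 th 0.021 w 405
   r~0.134 th 0.022 w 175
e rider uv [351.22 201.61] phi,r [0.7195 0.1281] | pointer th 0.5884 n 19 r 0.089 0.136
   r~0.090 th 0.587 w 64
   r~0.099 th 0.590 w 442
   r~0.107 th 0.590 w 308
   r~0.125 th 0.591 w 63
   r~0.134 th 0.585 w 283
f rider uv [351.12 201.6 ] phi,r [0.7181 0.1284] | pointer th 0.7008 n 9 r 0.09 0.135
   r~0.090 th 0.690 w 68
   r~0.099 th 0.704 w 278
   r~0.107 th 0.702 w 44
   r~0.134 th 0.698 w 67
```

Converted, -0.0018 m is -0.0288, 0.0011 m is 0.0176.

>>> advance(deltas=[{"ty":0.0176,"tz":-0.0288},{},{},{}])

```text
clock: 17.9
ee_pos: [0.5944, -0.028, 0.1581]
orientation: [-2.737, -0.001, 1.568]
contact_force: [-11.3, 0.0, -4.0]
grip_width: 0.0073
grip_force: 78.1
```

```bash
python3 m.py g | head -1; python3 v.py g:0.715; python3 - <<'E'
from workcell import *
from h import *
for n in("side","top"):
  for m in masks_of(n,"breaker")[:4]: print(n,m["p"],m["uv"])
t=np.load("tray.npy")
print(proj("side",W(t,[0,0,.04])),proj("top",W(t,[0,0,.04])))
E
```

```text
[ 0.59438603 -0.02801181  0.15812846] 0.4047273806534326 [-11.6   0.2  -3.9] th_z 0.7134629448458711 th_x 0.7005252053386428
g rider uv [351.07 201.56] phi,r [0.7184 0.1286] | pointer th 0.7158 n 12 r 0.09 0.135
   r~0.090 th 0.718 w 30
   r~0.099 th 0.719 w 232
   r~0.107 th 0.714 w 90
   r~0.134 th 0.710 w 112
side 0.76 [315.4, 188.5]
side 0.68 [283.1, 296.5]
side 0.65 [339.5, 271.0]
side 0.56 [275.5, 190.0]
top 0.73 [419.9, 262.0]
top 0.53 [258.5, 187.9]
top 0.52 [406.2, 215.2]
[[340.26000661 268.87875735]] [[407.37133653 213.26359885]]
```

```bash
python3 -c "
from workcell import *
print(job_done())"
```

```text
the job is handed in; nothing more can be done
None
```

I handed the job in at about 18 s. The breaker stands upright in the steel tray. The cover is held by its handle at about 0.72 rad, with the pointer level with the rider's line to within about 0.003 rad by my camera measurement. The rider did not move in the pictures, and the arm never went to the battery, pliers or tape.

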